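# Hang the cleaned palettes on their hook

### The arm

A 6-joint arm with a two-finger parallel gripper is mounted at the origin on the work surface. World frame = base frame: x ahead of the robot, y to its left, z up, the work surface at z = 0. Lengths are in m, angles in rad, forces in N, time in s.
With the tool pointing down it reaches from about 0.2 to 0.875 m from the base axis. Payload 3.4 kg.
Tool frame: the origin (TCP) lies at the very end of the fingers, on their centre line; the grasp point (between the pads) lies 19 mm behind it; z points along the fingers, y is the line along which they close (so a half turn about z gives the same grasp; the last joint's range is limited). The gripper opens to 94 mm and grips with 3 to 60 N. Pads are 16 mm wide; open, the fingers measure 119 mm over their backs; the gripper's body (75 mm by 177 mm) begins 78 mm behind the grasp point.
Start: joints at [1.065, 0.276, 1.505, -0, 1.361, -0.121], TCP at [0.216, 0.533, 0.205] pointing down, gripper open.
Joint ranges: [-2.89, 2.89], [-0.75, 2.08], [0.22, 2.7], [-1.18, 4.32], [0.11, 2.71], [-2.7, 2.7]. Speed limits (rad/s): [2.57, 2.57, 3.14, 3.14, 3.14, 3.14].

### API

Orientations are given as a rotation vector (axis times angle).
In Python, from bench import observe, read_camera, camera_params, job_done, find_in, mark_of gives the robot as it stands.
- The arm moves only by the tool drive_tool, never from a script. Its argument "commands" is a list of rows, each a list of 3 entries, a list of its own where there are three numbers: the shift along the tool's x, y, z in cm, then the turn about the tool's z in degrees, then the finger opening in cm, from 0 to 9.4. In form: [[[tx, ty, tz], roll, hand], ...]. A call has 1 to 5 rows; each row shifts and turns the commanded pose from where the row before left it, along the tool's axes as they then stand; what a row does not reach is not made up. A row lasts 1/8 s, in which the tool goes at most 62.5 mm and 10.7 degrees, less where a joint would pass 70% of its speed; a pose out of reach is approached as far as the arm can. A call is refused whole if a number of a shift passes 6.25 or a number of a turn 10.7, either way. A call with a gripper value outside its range is refused whole. The fingers move at their own pace and stop on an object; "force" is the grip in N (left out, the last holds). Time passes only in rows, so rows that do not move let the fingers close. It gives the time, the measured TCP pose, the force, the opening and the grip force at its end, in the units of the state.
- observe(): the state, without advancing time (a new reading comes with each control period).
- read_camera(name): name is "side" or "top"; returns the picture (420x560x3 uint8, red, green, blue); there is no depth.
- camera_params(name): a dict with "intrinsics" (3x3 intrinsics, pixels), "R" (3x3) and "t" (3): a world point X has camera coordinates R X + t. Camera axes: x right, y down, z forward; pixel columns grow to the right and rows downward; lengths in m; the calibration is good to about 2 mm. A picture is of the moment at which its call begins. camera_params takes no time and is no camera call.
- job_done(): hands the job in; it is judged then, once.
Trained networks look in the newest picture that a camera, given by its name, has taken for a name from the list of things; names that differ only in an ending like _2 or _b are one class to them, and where a whole thing is asked for, a point or a joint stands for the part that bears it (a point fixed in the world has none). Each returns a list of dicts, best first, with "conf" (0 to 1); they miss things now and then, are a little off and sometimes report something else, mostly with a low value. They report only what shows in the picture. A call takes as long as a camera call.
- find_in(target, camera): "rect" ([centre column, centre row, width, height] in pixels, round what is visible of it).
- mark_of(target, camera): "at" ([column, row] in pixels: a listed point, or the origin of a listed thing).
The state is a dict: "clock": time; "qpos": joint angles; "joint_vel": joint speeds; "joint_torque": joint torques, N m; "tool_pos": TCP position; "orientation": TCP orientation; "ft_force": force on the tool from outside, world axes, zero at the start; "moment": the same for the moment, N m; "opening": finger opening in m; "grip_force": force on a finger pad.
Only numpy, scipy, OpenCV 4.12 (cv2) and the standard library are available. Lean on these libraries where they do the work, as an engineer would, in place of code of your own. Each camera call takes 0.05 s, during which the arm holds its last target. There are 200 camera calls.

### The job

Hang the three plywood palettes from the drying rack by their thumb holes on the one hook: the large one first, then the medium, then the small. Slide each one gently all the way back before hanging the next, so that the square rubber backing plate on it is pushed fully home against the bracket and each palette lies flat against the one behind; never force the hook, and leave the jar, brush pot and palette knife where they are.

Things in the scene. Friction and masses are not known exactly. Their poses are not given: they have to be found in the camera images.
- large_mid (a point): Centre of the large palette: plain upright plywood plate 10 mm thick, body 170 wide (y) by 145 high (z), on top a central neck 18 wide, 42 high, to hold it by. Round thumb hole 36 across, centre 72 below the neck's top (30 below its foot). This point is 93.5 below the neck's top; x is the plate's normal, both faces alike. About 160 g
- medium_mid (a point): Centre of the medium palette: plain upright plywood plate 10 mm thick, body 140 wide (y) by 120 high (z), on top a central neck 30 wide, 42 high, to hold it by. Round thumb hole 36 across, centre 72 below the neck's top (30 below its foot). This point is 81 below the neck's top; x is the plate's normal, both faces alike. About 120 g
- small_mid (a point): Centre of the small palette: plain upright plywood plate 10 mm thick, body 110 wide (y) by 95 high (z), on top a central neck 42 wide, 42 high, to hold it by. Round thumb hole 36 across, centre 72 below the neck's top (30 below its foot). This point is 68.5 below the neck's top; x is the plate's normal, both faces alike. About 80 g
- large: The large palette; origin at the centre of its lower edge
- medium: The medium palette; origin at the centre of its lower edge
- small: The small palette; origin at the centre of its lower edge
- rack: Fixed low wooden drying rack, 190 (x) by 90 (y) mm, 32 high, origin at the centre of its underside. Three slots along its y at x = -60, 0, 60, each 13 wide with the floor at 8 above the table; one palette stands in each slot, in any order, crosswise to the rack's x
- stand: Fixed hook stand: wooden foot 12 mm thick, steel post 20 square at x = 85, 237 high. Origin on the table under the middle of the hook; x runs along the hook from its free tip to the post, z up. A bracket on the post carries one level round hook 12 thick over y = 0. Pressing or striking any of it with over 25 N is too much
- under_tip (a point): Point on the table under the hook's free tip (stand x = -76 mm). The hook runs level from the bracket's face (stand x = 65) to x = -60, then bends up, its end 10 above the shank's top. The bracket is clamped at an unknown height: the shank's top is 165 to 195 above the table, not measured: feel or look; rubber-bushed, it gives 1 mm per 4 N
- under_home (a point): Point on the table under the face of the fully home backing plate (stand x = 57 mm). It is a stiff square black rubber plate, 60 wide, 8 thick, from 10 above to 50 below the shank's top, sliding on the shank; starts 8 to 25 off home (not measured), drags with about 3.5 N, then stops at the bracket (it gives 1 mm per 4 N). All home, palette mid-planes lie at stand x = 52 (large), 42 (medium), 32 (small)
- jar: Lidded jar, 56 mm across, 85 high; bystander; origin under its centre
- pot: Blue ceramic brush pot, 80 mm across, about 190 high with brushes; bystander; origin under its centre
- knife: Palette knife lying on the table, 180 mm long; bystander; origin on the table under its middle

How it is judged:
By the outcome, as a careful person would: the job done as asked, in the order asked, and still so for the second after the job is handed in, with the robot touching nothing.
It also fails if it takes over 72 s, if anything falls off the work surface, if the arm or the gripper's body presses on something with over 40 N, if the wrist force passes 120 N, or if a joint passes its speed limit or range.

## Working session

There is one attempt and no reset: what is moved stays moved. The work goes in short steps, Python scripts to look and compute and a tool call to move; the robot and the scene stay as the last step left them, time stands still between calls to the robot, and variables do not carry over. Pictures are saved under pics/ and viewed, at most 10 in all, crops included, and the job is handed in when it is done.

Besides the shell and the picture viewer there is one more tool, called in YAML: its name, and indented under it one key for each argument. drive_tool: Moves the arm, as the interface text tells. Its arguments: {"type":"object","properties":{"commands":{"type":"array"},"force":{"type":"number"}},"required":["commands"]}

```bash
mkdir -p pics
cat > h.py <<'E'
import numpy as np, cv2
from bench import *
from scipy.spatial.transform import Rotation as Rn
def shot(c,name=None):
    im=read_camera(c)
    if name: cv2.imwrite('pics/'+name,cv2.cvtColor(im,cv2.COLOR_RGB2BGR))
    return im
def P(c):
    p=camera_params(c);return np.array(p['intrinsics']),np.array(p['R']),np.array(p['t'])
def ray(c,px):
    K,R,t=P(c);o=-R.T@t;d=R.T@np.linalg.inv(K)@np.array([px[0],px[1],1.]);return o,d/np.linalg.norm(d)
def atz(c,px,z):
    o,d=ray(c,px);return o+d*(z-o[2])/d[2]
def proj(c,X):
    K,R,t=P(c);v=K@(R@np.array(X)+t);return v[:2]/v[2]
def tri(a,b):
    (o1,d1),(o2,d2)=ray('side',a),ray('top',b)
    A=np.c_[d1,-d2];s=np.linalg.lstsq(A,o2-o1,rcond=None)[0]
    p,q=o1+s[0]*d1,o2+s[1]*d2;return (p+q)/2,np.linalg.norm(p-q)
E
python3 - <<'E'
from h import *
np.set_printoptions(precision=4,suppress=True)
for c in('side','top'):
    shot(c,c+'0.png');K,R,t=P(c);print(c,-R.T@t,R[2],K[0,0])
for n in ['large_mid','medium_mid','small_mid','large','medium','small','rack','stand','under_tip','under_home','jar','pot','knife']:
    r=[]
    for c in('side','top'):
        m=mark_of(n,c);r.append(m[0]['at'] if m else None);print(n,c,[(np.round(x['at'],1).tolist(),round(x['conf'],2)) for x in m[:2]])
    if all(x is not None for x in r): print('   ',*tri(*r))
print(observe())
E
```

```text
side [0.1229 0.3995 0.552 ] [ 0.5767 -0.5305 -0.6213] 410.82158534872883
top [ 0.4185 -0.0298  0.8381] [ 0.176   0.0433 -0.9834] 393.89740861972814
large_mid side [([204.2, 271.9], 0.7)]
large_mid top [([170.8, 230.2], 0.87)]
    [0.511  0.2075 0.1034] 0.00019915335517090664
medium_mid side [([174.8, 258.9], 0.8)]
medium_mid top [([169.0, 201.7], 0.84)]
    [0.5704 0.2207 0.0931] 0.005570764474529668
small_mid side [([230.6, 301.2], 0.8)]
small_mid top [([180.8, 259.7], 0.66)]
    [0.4596 0.1957 0.0734] 0.006420174244749741
large side [([207.7, 310.8], 0.78)]
large top [([185.5, 233.9], 0.78)]
    [0.5171 0.2077 0.0063] 0.0033850287417188855
medium side []
medium top [([181.4, 204.0], 0.6)]
small side [([233.1, 332.8], 0.87)]
small top [([188.0, 260.8], 0.85)]
    [0.4598 0.1998 0.0006] 0.002325435608841859
rack side [([206.9, 311.1], 0.59)]
rack top [([184.3, 232.0], 0.7), ([182.5, 234.5], 0.2)]
    [0.52   0.2096 0.005 ] 0.00023476036061815725
stand side [([372.5, 197.3], 0.79)]
stand top [([404.7, 225.3], 0.87), ([284.8, 133.6], 0.57)]
    [ 0.5478 -0.2611 -0.01  ] 0.0081372480009
[... 455 characters left out ...]
1.2], 0.76)]
pot top [([284.1, 139.6], 0.95)]
    [0.738  0.0043 0.0003] 0.014910724346514465
knife side [([369.7, 296.6], 0.82)]
knife top [([292.8, 309.3], 0.92)]
    [ 0.3658 -0.0244 -0.0066] 0.0059049483616072105
{'clock': 1.4, 'qpos': array([ 1.065 ,  0.2759,  1.5049, -0.    ,  1.3607, -0.121 ]), 'joint_vel': array([-0.0005, -0.0007, -0.0003, -0.0018,  0.0016,  0.0009]), 'joint_torque': array([ -0.0009, -40.4464, -23.7488,   0.07  ,   0.0253,   0.    ]), 'tool_pos': array([0.2159, 0.533 , 0.2055]), 'orientation': array([0.6007, 3.0836, 0.0001]), 'ft_force': array([-0.4846,  0.4782,  0.2756]), 'moment': array([ 0.0086, -0.0113, -0.0544]), 'grip_force': 0.0, 'opening': 0.0939908435745234}
```

View pics/side0.png

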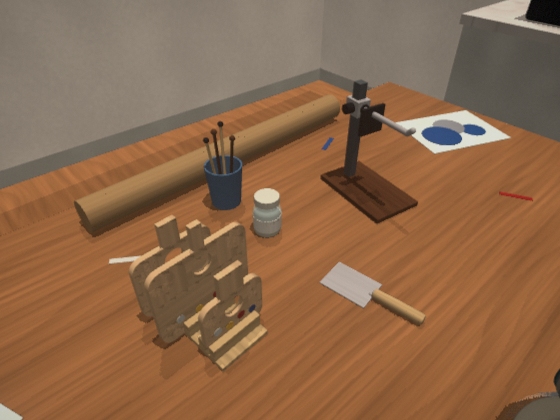

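View pics/top0.png

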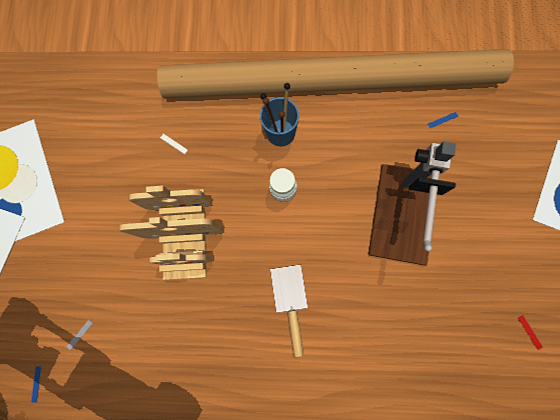

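Side view: small palette in front (neck ~230,275), large in the middle (198,235), medium at the back (168,228). The hook tip is at about (410,131) in the side view and (428,247) in the top view. Next I'll zoom in.

Run:
```python
import cv2,numpy as np
s=cv2.imread('pics/side0.png');t=cv2.imread('pics/top0.png')
def crop(im,x,y,w,h,k): return cv2.resize(im[y:y+h,x:x+w],None,fx=k,fy=k,interpolation=cv2.INTER_CUBIC)
cv2.imwrite('pics/z1.png',np.hstack([crop(s,120,205,160,165,2.5),np.zeros((412,1,3),np.uint8)[:crop(s,120,205,160,165,2.5).shape[0]]]) if 0 else np.hstack([cv2.copyMakeBorder(crop(s,125,210,150,160,2.6),0,600-416,0,0,cv2.BORDER_CONSTANT),cv2.copyMakeBorder(crop(t,110,170,120,120,3.4),0,600-408,0,0,cv2.BORDER_CONSTANT)]))
a=crop(s,335,70,90,130,4);b=crop(t,390,130,80,130,4)
cv2.imwrite('pics/z2.png',np.hstack([a,b]))
print(cv2.imread('pics/z1.png').shape,a.shape,b.shape)
```

```text
(600, 798, 3) (520, 360, 3) (520, 320, 3)
```

View pics/z1.png

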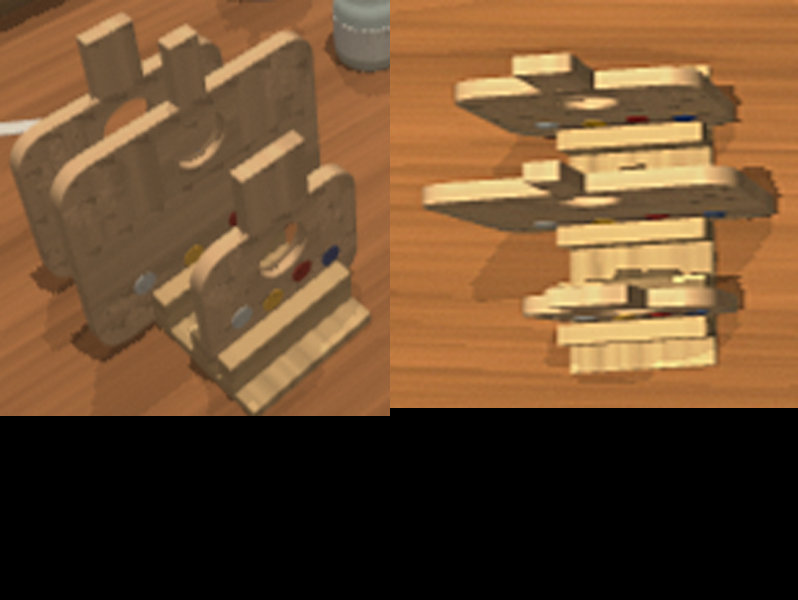

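View pics/z2.png

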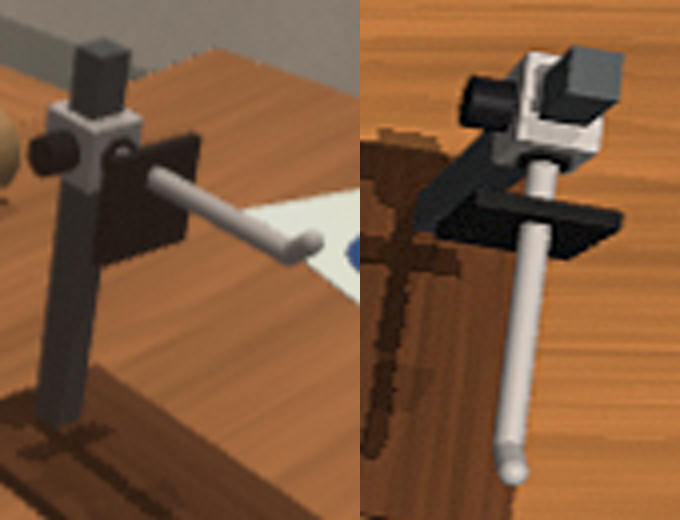

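```bash
cat > fit.py <<'E'
from h import *
from scipy.optimize import least_squares
np.set_printoptions(precision=4,suppress=True)
S1=lambda u,v:(125+u/2.6,210+v/2.6); T1=lambda u,v:(110+(u-390)/3.4,170+v/3.4)
S2=lambda u,v:(335+u/4,70+v/4); T2=lambda u,v:(390+(u-360)/4,130+v/4)
n={'medium':(S1(105,27),T1(544,62)),'large':(S1(179,37),T1(542,168)),'small':(S1(269,157),T1(595,291))}
for k,z in(('medium',.17),('large',.195),('small',.145)): print(k,*tri(*n[k]),atz('side',n[k][0],z),atz('top',n[k][1],z))
# yaw of palettes from top view edges
for k,z,a,b in(('medium',.17,(514,70),(575,67)),('large',.153,(427,186),(748,168)),('medium_b',.128,(460,83),(690,70)),('rack',.032,(557,235),(703,220)),('rack',.032,(557,331),(704,319))):
    d=atz('top',T1(*a),z)-atz('top',T1(*b),z);print(k,'len',np.linalg.norm(d),'yaw',np.degrees(np.arctan2(-d[0],d[1])))
def f(p,full=False):
    x,y,w,H=p;c,s=np.cos(w),np.sin(w)
    W=lambda X,Z:np.array([x+c*X,y+s*X,Z]); r=[]
    for cam,m in(('side',[(-.076,395.8,218.),(0,372.5,197.3),(.057,357.5,183.7)]),('top',[(-.076,400.8,257.8),(0,404.7,225.3),(.057,405.7,197.2)])):
        for X,u,v in m: r+=list((proj(cam,W(X,0))-(u,v))*.4)
    for cam,pts in(('side',[S2(165,182),S2(230,218),S2(275,243)]),('top',[T2(538,200),T2(525,310),T2(513,425)])):
        a,b=proj(cam,W(-.05,H-.006)),proj(cam,W(.04,H-.006));t=(b-a)/np.linalg.norm(b-a);nn=np.array([-t[1],t[0]])
        r+=[float(nn@(np.array(q)-a))*2 for q in pts]
    r+=list(proj('side',W(-.072,H+.004))-S2(313,242))+list(proj('top',W(-.072,H+.004))-T2(514,468))
    return np.array(r)
q=least_squares(f,[.548,-.261,-.08,.18],loss='soft_l1');print(q.x,np.degrees(q.x[2]));print(f(q.x).round(1))
print('plate face px hint', [proj('top',[q.x[0]+np.cos(q.x[2])*X,q.x[1]+np.sin(q.x[2])*X,q.x[3]+.01])for X in(.03,.057)])
E
python3 fit.py
```

```text
medium [0.5781 0.2208 0.1669] 0.0014710773809832305 [0.5753 0.2226 0.17  ] [0.5768 0.2191 0.17  ]
large [0.5178 0.2078 0.1913] 0.00021151909265242202 [0.5137 0.2097 0.195 ] [0.5173 0.2065 0.195 ]
small [0.4616 0.195  0.137 ] 0.0016999463833695964 [0.4559 0.1994 0.145 ] [0.4605 0.1918 0.145 ]
medium len 0.03203198915225067 yaw 3.566470289828551
large len 0.1699047162254191 yaw 4.116820362986268
medium_b len 0.1280050563460835 yaw 4.00711199821451
rack len 0.09022993927222457 yaw 6.846265699759657
rack len 0.0895990834983042 yaw 5.75067693220439
[ 0.5498 -0.2557 -0.1554  0.1892] -8.903484083105711
[ 0.4 -2.3  0.1 -1.1 -0.5 -0.5 -1.2 -0.1 -1.  -1.3 -0.1 -0.4  0.1 -0.
 -0.2 -0.1 -0.2  0.4  0.2  0.1  0.2  0.5]
plate face px hint [array([436.9571, 185.964 ]), array([438.7387, 170.2974])]
```

```bash
cat >> h.py <<'E'
def yaw(R): return np.degrees(np.arctan2(-R[0,1],R[1,1]))
def plan(*wps):
    """wps: (x,y,z,yawdeg); prints equal rows of shift (cm) and roll (deg)"""
    o=observe();p=o['tool_pos'].copy();R=Rn.from_rotvec(o['orientation']).as_matrix()
    print('at',p.round(4),'yaw',round(yaw(R),2),'t',round(o['clock'],2),'F',o['ft_force'].round(1),'open',round(o['opening'],4),o['grip_force'])
    for w in wps:
        d=np.array(w[:3])-p;dr=-(w[3]-yaw(R));n=int(max(np.ceil(np.linalg.norm(d)/.058),np.ceil(abs(dr)/10),1))
        for i in range(n):
            print('  ',(R.T@d*100/n).round(2).tolist(),round(dr/n,2));R=R@Rn.from_euler('z',dr/n,degrees=True).as_matrix()
        p=np.array(w[:3]);print('  -- n',n)
E
python3 -c "
from h import *
plan((.517,.207,.25,5),(.517,.207,.16,5))"
```

```text
at [0.2159 0.533  0.2055] yaw -22.05 t 1.4 F [-0.5  0.5  0.3] open 0.094 0.0
   [-5.02, -2.36, -0.56] -3.38
   [-4.87, -2.66, -0.56] -3.38
   [-4.7, -2.94, -0.56] -3.38
   [-4.52, -3.21, -0.56] -3.38
   [-4.33, -3.47, -0.56] -3.38
   [-4.11, -3.72, -0.56] -3.38
   [-3.89, -3.96, -0.56] -3.38
   [-3.65, -4.18, -0.56] -3.38
  -- n 8
   [0.0, -0.0, 4.5] -0.0
   [0.0, -0.0, 4.5] -0.0
  -- n 2
```

drive_tool:
  commands:
    - [[-5.0,-2.4,-1.1],-3.4,9.4]
    - [[-4.9,-2.7,-1.1],-3.4,9.4]
    - [[-4.7,-2.9,-1.1],-3.4,9.4]
    - [[-4.5,-3.2,-1.1],-3.4,9.4]
    - [[-4.3,-3.5,-0.1],-3.4,9.4]
  force: 40

```text
clock: 2.02
tool_pos: [0.4051, 0.3279, 0.2516]
orientation: [0.135, 3.137, 0.003]
ft_force: [0.8, -0.3, 0.4]
opening: 0.094
grip_force: 0.0
```

drive_tool:
  commands:
    - [[-4.1,-3.7,0],-3.4,9.4]
    - [[-3.9,-4.0,0],-3.4,9.4]
    - [[-3.6,-4.2,0],-3.4,9.4]
    - [[0,0,0],0,9.4]

```text
clock: 2.52
tool_pos: [0.5187, 0.2036, 0.25]
orientation: [-0.133, 3.138, -0.002]
ft_force: [0.0, -0.9, 0.2]
opening: 0.0939
grip_force: 0.0
```

Run:
```python
from h import *
plan((.517,.207,.16,5))
a=shot('side');b=shot('top')
f=lambda im,x,y,w,h,k:cv2.resize(im[y:y+h,x:x+w],None,fx=k,fy=k,interpolation=cv2.INTER_CUBIC)
cv2.imwrite('pics/g1.png',cv2.cvtColor(np.hstack([f(a,100,120,200,250,2),f(b,80,120,200,250,2)]),cv2.COLOR_RGB2BGR))
```

```text
at [0.5187 0.2036 0.25  ] yaw 4.86 t 2.52 F [ 0.  -0.9  0.2] open 0.0939 0.0
   [0.07, 0.18, 4.5] -0.07
   [0.07, 0.18, 4.5] -0.07
  -- n 2
```

View pics/g1.png

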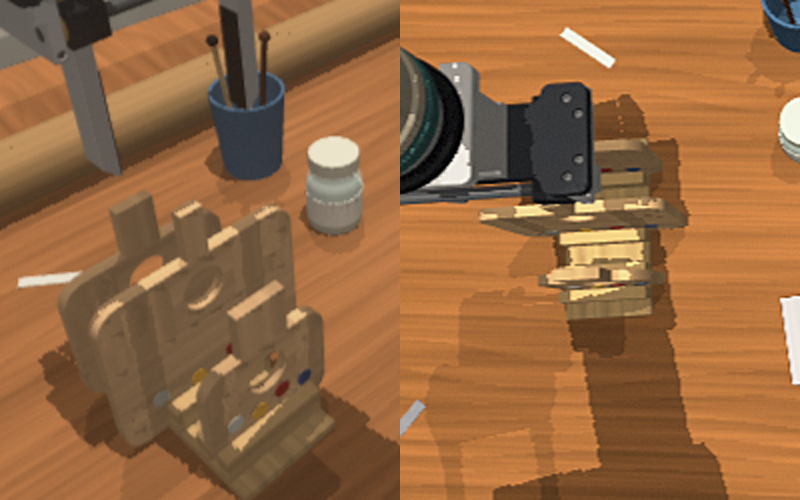

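The hand is square over the large palette's neck (side picture: fingertips at 157,206 and 221,175). I'll go down and grip.

drive_tool:
  commands:
    - [[0.1,0.2,4.4],0,9.4]
    - [[0,0.1,4.4],0,9.4]
    - [[0,0,0],0,9.4]
  force: 40

```text
clock: 3.0
tool_pos: [0.5111, 0.2101, 0.1598]
orientation: [0.144, -3.131, 0.002]
ft_force: [-0.3, -0.1, -0.1]
opening: 0.0937
grip_force: 0.0
```

drive_tool:
  commands:
    - [[0,0,0],0,0.5]
    - [[0,0,0],0,0.5]
    - [[0,0,0],0,0.5]
    - [[0,0,0],0,0.5]
    - [[0,0,0],0,0.5]
  force: 40

```text
clock: 3.62
tool_pos: [0.5151, 0.2093, 0.1627]
orientation: [-0.141, 3.138, 0.0]
ft_force: [0.0, -0.3, -0.4]
opening: 0.0474
grip_force: 0.0
```

drive_tool:
  commands:
    - [[0,0,0],0,0.5]
    - [[0,0,0],0,0.5]
    - [[0,0,0],0,0.5]
    - [[0,0,0],0,0.5]
    - [[0,0,0],0,0.5]

```text
clock: 4.25
tool_pos: [0.515, 0.2093, 0.1624]
orientation: [0.141, -3.138, 0.0]
ft_force: [0.7, -0.5, -0.4]
opening: 0.0177
grip_force: 40.0
```

Run:
```python
from h import *
plan()
for i in range(3):
    a=shot('side');print(observe()['tool_pos'].round(4))
b=shot('top')
f=lambda im,x,y,w,h,k:cv2.resize(im[y:y+h,x:x+w],None,fx=k,fy=k,interpolation=cv2.INTER_CUBIC)
cv2.imwrite('pics/g2.png',cv2.cvtColor(f(a,120,170,160,190,3),cv2.COLOR_RGB2BGR))
```

```text
at [0.515  0.2093 0.1624] yaw 5.15 t 4.25 F [ 0.7 -0.5 -0.4] open 0.0177 39.999897480010986
[0.515  0.2093 0.1624]
[0.515  0.2093 0.1624]
[0.5149 0.2093 0.1624]
```

View pics/g2.png

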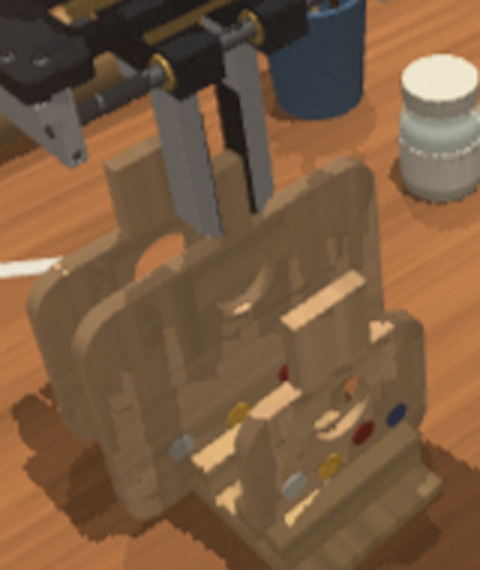

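Gripped the large neck: opening is 17.7 mm and the fingertips sit just above the shoulder. I'll lift it and carry it.

drive_tool:
  commands:
    - [[0,0,-2.5],0,0.5]
    - [[0,0,-4.0],0,0.5]
    - [[0,0,-3.3],0,0.5]
    - [[0,0,0],0,0.5]

```text
clock: 4.95
tool_pos: [0.5165, 0.2098, 0.2627]
orientation: [-0.141, 3.133, 0.002]
ft_force: [-0.2, -0.2, -3.4]
opening: 0.0175
grip_force: 40.0
```

```bash
python3 -c "
from h import *
plan((.446,-.2395,.26,-8.9))"
```

```text
at [0.5165 0.2098 0.2627] yaw 5.16 t 4.95 F [-0.2 -0.2 -3.4] open 0.0175 39.99945044517517
   [1.38, -5.51, 0.02] 1.76
   [1.21, -5.55, 0.02] 1.76
   [1.04, -5.59, 0.02] 1.76
   [0.87, -5.62, 0.02] 1.76
   [0.7, -5.64, 0.02] 1.76
   [0.52, -5.66, 0.02] 1.76
   [0.35, -5.67, 0.02] 1.76
   [0.18, -5.68, 0.02] 1.76
  -- n 8
```

drive_tool:
  commands:
    - [[0.5,-3.0,0],0,0.5]
    - [[1.3,-5.5,0],1.8,0.5]
    - [[1.2,-5.5,0],2.0,0.5]
    - [[1.0,-5.5,0],2.0,0.5]
    - [[0.9,-5.5,0],2.0,0.5]

```text
clock: 5.58
tool_pos: [0.4761, -0.044, 0.2583]
orientation: [-0.074, -3.138, -0.001]
ft_force: [0.5, 0.7, -1.4]
opening: 0.0174
grip_force: 40.0
```

drive_tool:
  commands:
    - [[0.7,-5.5,0],2.0,0.5]
    - [[0.5,-5.5,0],2.0,0.5]
    - [[0.4,-5.5,0],2.3,0.5]
    - [[0,-3.0,0],0,0.5]
    - [[0,-0.4,0],0,0.5]

```text
clock: 6.2
tool_pos: [0.4418, -0.2406, 0.2582]
orientation: [-0.25, -3.128, -0.003]
ft_force: [0.3, 0.2, -2.1]
opening: 0.0177
grip_force: 40.0
```

drive_tool:
  commands:
    - [[0,0,0],0,0.5]
    - [[0,0,0],0,0.5]

```text
clock: 6.45
tool_pos: [0.443, -0.238, 0.26]
orientation: [-0.243, -3.132, -0.002]
ft_force: [-0.3, -0.3, -2.0]
opening: 0.0176
grip_force: 40.0
```

Run:
```python
from h import *
plan((.446,-.2395,.2275,-8.9))
a=shot('side');b=shot('top')
f=lambda im,x,y,w,h,k:cv2.resize(im[y:y+h,x:x+w],None,fx=k,fy=k,interpolation=cv2.INTER_CUBIC)
cv2.imwrite('pics/k1.png',cv2.cvtColor(np.hstack([f(a,330,50,160,200,2.5),f(b,340,120,160,200,2.5)]),cv2.COLOR_RGB2BGR))
for c in('side','top'):print(c,mark_of('large_mid',c)[:1],proj(c,[0.446,-.2395,.2]))
```

```text
at [ 0.443 -0.238  0.26 ] yaw -8.86 t 6.45 F [-0.3 -0.3 -2. ] open 0.0176 39.999539852142334
   [-0.32, -0.11, 3.25] 0.04
  -- n 1
side [{'at': [426.5, 133.1], 'conf': 0.88}] [427.89867929 134.55156048]
top [] [427.87145456 267.71903489]
```

View pics/k1.png

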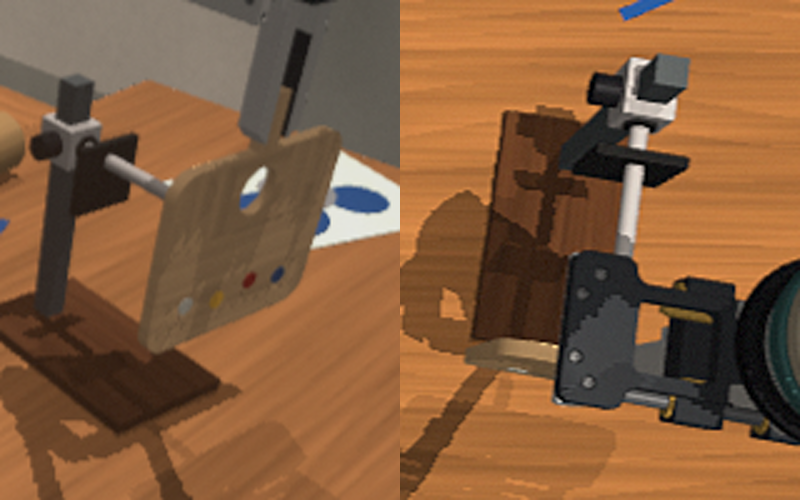

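The large palette hangs upright in front of the tip. Its hole in the side view is at about (431.6,126). I'll get its height below the TCP from this ray.

Run:
```python
from h import *
w=np.radians(-8.9);n=np.array([np.cos(w),np.sin(w),0])
c=np.array([.443,-.238,.26])
for off in(-.005,0,.002):
    o,d=ray('side',(431.6,126.0));p=o+d*((c+n*off-o)@n)/(d@n);print(p, p-c,'lateral',(p-c)@np.array([-n[1],n[0],0]))
```

```text
[ 0.43899081 -0.23128369  0.22242137] [-0.00400919  0.00671631 -0.03757863] lateral 0.006015182010231603
[ 0.44284669 -0.238979    0.21840033] [-0.00015331 -0.000979   -0.04159967] lateral -0.000990929804561314
[ 0.44438905 -0.24205712  0.21679192] [ 0.00138905 -0.00405712 -0.04320808] lateral -0.0037933745304785196
```

drive_tool:
  commands:
    - [[-0.3,-0.1,3.2],0,0.5]
    - [[0,0,0],0,0.5]
    - [[-1.0,0,0],0,0.5]
    - [[-1.0,0,0],0,0.5]

```text
clock: 7.15
tool_pos: [0.4671, -0.2446, 0.2298]
orientation: [0.245, 3.129, -0.002]
ft_force: [-0.5, 0.6, -2.1]
opening: 0.0178
grip_force: 40.0
```

drive_tool:
  commands:
    - [[-0.8,0,0],0,0.5]
    - [[-0.8,0,0],0,0.5]
    - [[-0.5,0,0],0,0.5]
    - [[0,0,0],0,0.5]

```text
clock: 7.65
tool_pos: [0.4866, -0.2473, 0.2283]
orientation: [-0.245, -3.132, -0.0]
ft_force: [0.2, -0.1, -2.2]
opening: 0.0177
grip_force: 40.0
```

Run:
```python
from h import *
plan()
a=shot('side');b=shot('top')
f=lambda im,x,y,w,h,k:cv2.resize(im[y:y+h,x:x+w],None,fx=k,fy=k,interpolation=cv2.INTER_CUBIC)
cv2.imwrite('pics/k2.png',cv2.cvtColor(np.hstack([f(a,340,70,130,150,4),f(b,400,140,60,150,4)]),cv2.COLOR_RGB2BGR))
```

```text
at [ 0.4866 -0.2473  0.2283] yaw -8.93 t 7.65 F [ 0.2 -0.1 -2.2] open 0.0177 39.99942898750305
```

View pics/k2.png

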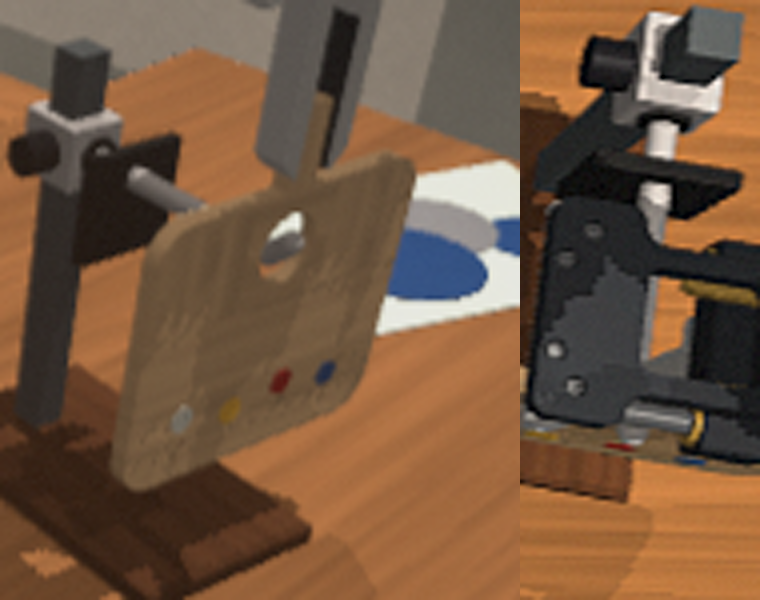

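The tip is in the middle of the hole (side zoom 288,240) and no force shows. I'll slide further, lowering a little past the bend.

drive_tool:
  commands:
    - [[-1.5,0,0],0,0.5]
    - [[-1.5,0,0],0,0.5]
    - [[-1.0,0,0.6],0,0.5]
    - [[-1.0,0,0.6],0,0.5]
    - [[0,0,0],0,0.5]

```text
clock: 8.38
tool_pos: [0.536, -0.2549, 0.2151]
orientation: [-0.244, -3.13, -0.002]
ft_force: [-0.2, -0.1, -1.4]
opening: 0.0174
grip_force: 40.0
```

drive_tool:
  commands:
    - [[-1.0,0,0],0,0.5]
    - [[-0.7,0,0],0,0.5]
    - [[-0.5,0,0],0,0.5]
    - [[-0.3,0,0],0,0.5]
    - [[0,0,0],0,0.5]

```text
clock: 9.0
tool_pos: [0.5605, -0.2589, 0.2164]
orientation: [-0.245, -3.132, -0.0]
ft_force: [0.3, 0.4, -2.1]
opening: 0.0177
grip_force: 40.0
```

```bash
python3 -c "
from h import *
plan()
p=observe()['tool_pos'];w=np.radians(-8.9);print('X',(p[:2]-[.5498,-.2557])@[np.cos(w),np.sin(w)])"
```

```text
at [ 0.5605 -0.2589  0.2164] yaw -8.94 t 9.0 F [ 0.3  0.4 -2.1] open 0.0177 39.999486207962036
X 0.011074895183352893
```

drive_tool:
  commands:
    - [[-0.4,0,0],0,0.5]
    - [[-0.4,0,0],0,0.5]
    - [[-0.4,0,0],0,0.5]
    - [[-0.4,0,0],0,0.5]
    - [[0,0,0],0,0.5]

```text
clock: 9.62
tool_pos: [0.5761, -0.2614, 0.2162]
orientation: [-0.245, -3.131, -0.0]
ft_force: [-0.8, -0.1, -2.1]
opening: 0.018
grip_force: 40.0
```

drive_tool:
  commands:
    - [[-0.3,0,0],0,0.5]
    - [[-0.3,0,0],0,0.5]
    - [[-0.2,0,0],0,0.5]
    - [[-0.2,0,0],0,0.5]

```text
clock: 10.12
tool_pos: [0.5858, -0.263, 0.2163]
orientation: [-0.245, -3.131, -0.0]
ft_force: [-3.8, 0.9, -1.6]
opening: 0.0176
grip_force: 40.0
```

drive_tool:
  commands:
    - [[-0.3,0,0],0,0.5]
    - [[-0.3,0,0],0,0.5]
    - [[-0.2,0,0],0,0.5]
    - [[-0.2,0,0],0,0.5]

```text
clock: 10.62
tool_pos: [0.5961, -0.2646, 0.2164]
orientation: [-0.245, -3.132, -0.0]
ft_force: [-4.5, -0.9, -1.8]
opening: 0.018
grip_force: 40.0
```

drive_tool:
  commands:
    - [[-0.2,0,0],0,0.5]
    - [[-0.1,0,0],0,0.5]

```text
clock: 10.88
tool_pos: [0.5989, -0.2651, 0.2164]
orientation: [-0.245, -3.132, 0.0]
ft_force: [-3.0, 0.2, -2.6]
opening: 0.0178
grip_force: 40.0
```

drive_tool:
  commands:
    - [[-0.1,0,0],0,0.5]
    - [[0,0,0],0,0.5]

```text
clock: 11.12
tool_pos: [0.5993, -0.2651, 0.2163]
orientation: [-0.245, -3.131, -0.0]
ft_force: [-4.6, -0.4, -1.8]
opening: 0.0172
grip_force: 40.0
```

drive_tool:
  commands:
    - [[-0.1,0,0],0,0.5]
    - [[0,0,0],0,0.5]

```text
clock: 11.38
tool_pos: [0.5996, -0.2652, 0.2162]
orientation: [-0.245, -3.129, -0.0]
ft_force: [-6.2, -0.6, -1.9]
opening: 0.0176
grip_force: 40.0
```

drive_tool:
  commands:
    - [[-0.1,0,0],0,0.5]
    - [[0,0,0],0,0.5]

```text
clock: 11.62
tool_pos: [0.6, -0.2653, 0.2161]
orientation: [-0.245, -3.128, -0.001]
ft_force: [-6.9, -0.3, -1.0]
opening: 0.0177
grip_force: 40.0
```

drive_tool:
  commands:
    - [[-0.1,0,0],0,0.5]
    - [[0.1,0,0],0,0.5]
    - [[0,0,0.2],0,0.5]
    - [[0,0,0.2],0,0.5]

```text
clock: 12.12
tool_pos: [0.6002, -0.2651, 0.2131]
orientation: [-0.245, -3.129, -0.001]
ft_force: [-7.1, 1.2, 2.7]
opening: 0.0179
grip_force: 40.0
```

drive_tool:
  commands:
    - [[0,0,0.1],0,0.5]
    - [[0,0,0],0,0.5]

```text
clock: 12.38
tool_pos: [0.6002, -0.2651, 0.2121]
orientation: [-0.245, -3.129, -0.001]
ft_force: [-7.9, 0.8, 2.0]
opening: 0.0178
grip_force: 40.0
```

drive_tool:
  commands:
    - [[0,0,0.1],0,0.5]
    - [[0,0,0],0,0.5]

```text
clock: 12.62
tool_pos: [0.6003, -0.2651, 0.2114]
orientation: [-0.245, -3.129, -0.0]
ft_force: [-7.9, 0.9, 2.6]
opening: 0.0176
grip_force: 40.0
```

drive_tool:
  commands:
    - [[0,0,0],0,4.0]
    - [[0,0,0],0,4.0]
    - [[0,0,0],0,4.0]
    - [[0,0,0],0,4.0]

```text
clock: 13.12
tool_pos: [0.6024, -0.2655, 0.2105]
orientation: [0.245, 3.131, 0.0]
ft_force: [-0.7, -0.2, -0.8]
opening: 0.0398
grip_force: 0.0
```

drive_tool:
  commands:
    - [[0,0,-2.5],0,4.0]
    - [[0,0,-2.5],0,4.0]
    - [[2.5,0,-0.5],0,4.0]
    - [[0,0,0],0,4.0]

```text
clock: 13.62
tool_pos: [0.5768, -0.2615, 0.2666]
orientation: [0.246, 3.13, -0.001]
ft_force: [0.1, -0.7, -0.2]
opening: 0.04
grip_force: 0.0
```

```bash
cat >> h.py <<'E'
def X():
    p=observe()['tool_pos'];w=np.radians(-8.9);n=np.array([np.cos(w),np.sin(w)]);d=p[:2]-[.5498,-.2557]
    print('X %.1f Y %.1f mm'%(1e3*d@n,1e3*(d@[-n[1],n[0]])))
E
python3 - <<'E'
from h import *
plan();X()
a=shot('side');b=shot('top')
f=lambda im,x,y,w,h,k:cv2.resize(im[y:y+h,x:x+w],None,fx=k,fy=k,interpolation=cv2.INTER_CUBIC)
cv2.imwrite('pics/k3.png',cv2.cvtColor(np.hstack([f(a,320,60,120,140,4),f(b,380,120,80,140,4)]),cv2.COLOR_RGB2BGR))
E
```

```text
at [ 0.5768 -0.2615  0.2666] yaw -8.97 t 13.62 F [ 0.1 -0.7 -0.2] open 0.04 0.0
X 27.6 Y -1.6 mm
```

View pics/k3.png

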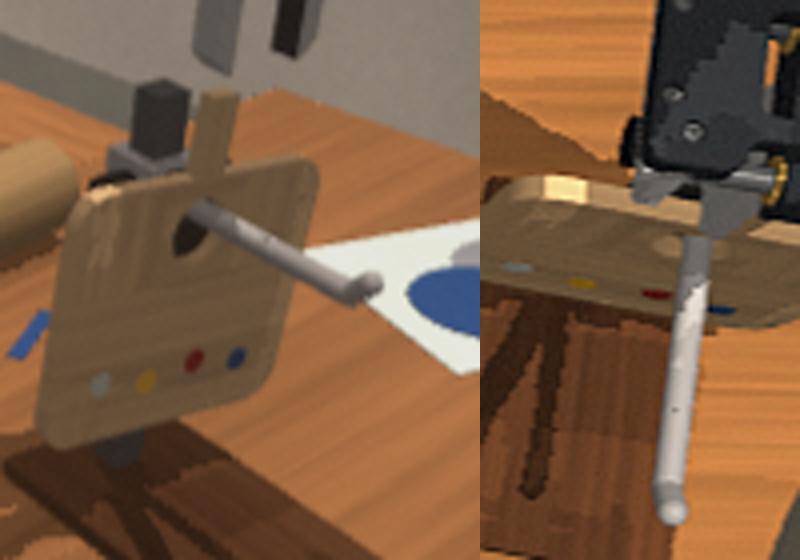

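The large palette hangs flat on the hook, with the shank at the top of its hole. Next is a gentle check push with the fingers straddling the shank.

drive_tool:
  commands:
    - [[0,0,5.0],0,4.0]
    - [[0,0,5.0],0,4.0]
    - [[0,0,0],0,4.0]
    - [[-0.5,0,0],0,4.0]
    - [[-0.3,0,0],0,4.0]

```text
clock: 14.35
tool_pos: [0.5846, -0.2631, 0.1669]
orientation: [-0.245, -3.13, 0.001]
ft_force: [-6.0, 0.9, -0.6]
opening: 0.0398
grip_force: 3.0
```

drive_tool:
  commands:
    - [[-0.2,0,0],0,4.0]
    - [[-0.1,0,0],0,4.0]
    - [[0,0,0],0,4.0]

```text
clock: 14.72
tool_pos: [0.5854, -0.2632, 0.1666]
orientation: [-0.245, -3.127, 0.0]
ft_force: [-7.6, 0.8, 0.6]
opening: 0.0401
grip_force: 4.0
```

```bash
python3 -c "
from h import *
plan();X()"
```

```text
at [ 0.5854 -0.2632  0.1666] yaw -8.96 t 14.72 F [-7.6  0.8  0.6] open 0.0401 3.9717649365775287
X 36.3 Y -2.0 mm
```

drive_tool:
  commands:
    - [[-0.2,0,0],0,4.0]
    - [[0,0,0],0,4.0]
    - [[1.0,0,0],0,4.0]
    - [[1.0,0,0],0,4.0]
    - [[0,0,-6.0],0,4.0]

```text
clock: 15.35
tool_pos: [0.5665, -0.2583, 0.2213]
orientation: [-0.245, -3.122, -0.009]
ft_force: [0.9, -0.8, 0.3]
opening: 0.0401
grip_force: 0.0
```

drive_tool:
  commands:
    - [[0,0,-5.0],0,9.4]
    - [[0,0,0],0,9.4]

```text
clock: 15.6
tool_pos: [0.573, -0.2619, 0.2818]
orientation: [0.244, 3.12, -0.008]
ft_force: [-0.4, -0.1, 0.3]
opening: 0.0566
grip_force: 0.0
```

Run:
```python
from h import *
plan((.5765,.2205,.26,5),(.5765,.2205,.137,5));X()
r={}
for c in('side','top'):
    shot(c)
    for n in('medium_mid','small_mid'): m=mark_of(n,c);r[n,c]=m[0]['at'] if m else None
for n in('medium_mid','small_mid'):print(n,[r[n,c] for c in('side','top')],tri(r[n,'side'],r[n,'top']) if r[n,'side'] and r[n,'top'] else '')
```

```text
at [ 0.573  -0.2619  0.2818] yaw -8.94 t 15.6 F [-0.4 -0.1  0.3] open 0.0566 0.0
   [0.8, 5.3, 0.21] -1.55
   [0.65, 5.32, 0.21] -1.55
   [0.51, 5.34, 0.21] -1.55
   [0.36, 5.35, 0.21] -1.55
   [0.22, 5.36, 0.21] -1.55
   [0.08, 5.36, 0.21] -1.55
   [-0.07, 5.36, 0.21] -1.55
   [-0.21, 5.36, 0.21] -1.55
   [-0.36, 5.35, 0.21] -1.55
  -- n 9
   [0.04, 0.03, 4.1] -0.0
   [0.04, 0.03, 4.1] -0.0
   [0.04, 0.03, 4.1] -0.0
  -- n 3
X 23.9 Y -2.5 mm
medium_mid [[172.1, 259.4], [169.2, 199.8]] (array([0.57546407, 0.22244243, 0.08907089]), np.float64(0.006924253271211595))
small_mid [[229.6, 302.1], [179.8, 261.1]] (array([0.45748084, 0.19780673, 0.07474612]), np.float64(0.008287139415469375))
```

drive_tool:
  commands:
    - [[0.8,5.3,0],-1.6,9.4]
    - [[0.6,5.3,0],-1.6,9.4]
    - [[0.5,5.3,0],-1.6,9.4]
    - [[0.4,5.3,0],-1.6,9.4]
    - [[0.2,5.4,0],-1.5,9.4]

```text
clock: 16.52
tool_pos: [0.5715, 0.0086, 0.2743]
orientation: [-0.028, -3.14, -0.001]
ft_force: [0.4, 0.1, 0.3]
opening: 0.0941
grip_force: 0.0
```

drive_tool:
  commands:
    - [[0.1,5.4,0],-1.5,9.4]
    - [[-0.1,5.4,0.5],-1.5,9.4]
    - [[-0.2,5.4,0.7],-1.5,9.4]
    - [[-0.4,5.4,0.7],-1.6,9.4]
    - [[0,0,0],0,9.4]

```text
clock: 17.15
tool_pos: [0.5722, 0.2265, 0.2541]
orientation: [0.146, -3.134, -0.001]
ft_force: [0.5, -0.5, -0.2]
opening: 0.0939
grip_force: 0.0
```

drive_tool:
  commands:
    - [[0,0,3.0],0,9.4]
    - [[0,0,3.0],0,9.4]
    - [[0,0,0],0,9.4]

```text
clock: 17.52
tool_pos: [0.5716, 0.2213, 0.1936]
orientation: [0.136, -3.132, 0.003]
ft_force: [-0.7, -0.0, 0.6]
opening: 0.094
grip_force: 0.0
```

Run:
```python
from h import *
plan((.576,.221,.137,5))
```

```text
at [0.5716 0.2213 0.1936] yaw 4.99 t 17.52 F [-0.7 -0.   0.6] open 0.094 0.0
   [-0.47, -0.06, 5.66] -0.01
  -- n 1
```

drive_tool:
  commands:
    - [[-0.2,0,2.8],0,9.4]
    - [[0,0,2.8],0,7.0]
    - [[0,0,0],0,6.0]
    - [[0,0,0],0,5.0]
    - [[0,0,0],0,5.0]

```text
clock: 18.15
tool_pos: [0.5766, 0.2233, 0.1423]
orientation: [-0.138, 3.135, 0.001]
ft_force: [-0.3, -0.3, -0.3]
opening: 0.0577
grip_force: 0.0
```

Run:
```python
from h import *
plan((.576,.221,.137,5))
a=shot('side')
cv2.imwrite('pics/m1.png',cv2.cvtColor(cv2.resize(a[170:360,120:280],None,fx=3,fy=3,interpolation=cv2.INTER_CUBIC),cv2.COLOR_RGB2BGR))
```

```text
at [0.5766 0.2233 0.1423] yaw 5.04 t 18.15 F [-0.3 -0.3 -0.3] open 0.0577 0.0
   [0.09, -0.22, 0.53] 0.04
  -- n 1
```

View pics/m1.png

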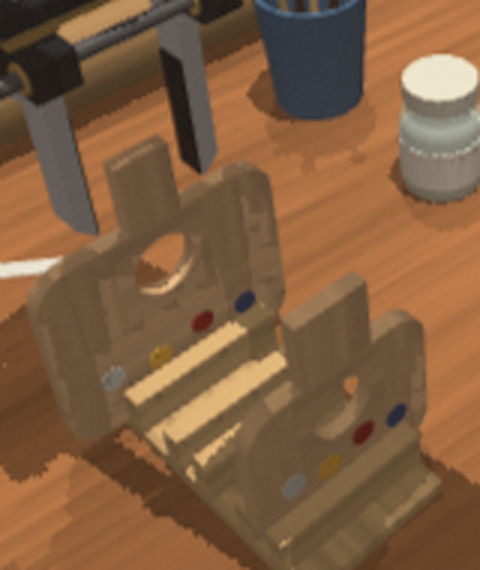

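The fingers straddle the medium neck. I'll lower 4 mm and close.

drive_tool:
  commands:
    - [[0,-0.1,0.4],0,2.0]
    - [[0,0,0],0,2.0]
    - [[0,0,0],0,2.0]
    - [[0,0,0],0,2.0]
    - [[0,0,0],0,2.0]
  force: 40

```text
clock: 18.82
tool_pos: [0.5755, 0.2222, 0.1364]
orientation: [0.139, -3.138, 0.0]
ft_force: [-0.3, -0.1, -0.3]
opening: 0.0295
grip_force: 40.0
```

drive_tool:
  commands:
    - [[0,0,0],0,2.0]
    - [[0,0,-3.0],0,2.0]
    - [[0,0,-4.5],0,2.0]
    - [[0,0,-4.8],0,2.0]
    - [[0,0,0],0,2.0]

```text
clock: 19.45
tool_pos: [0.5779, 0.2229, 0.2639]
orientation: [-0.138, 3.13, 0.003]
ft_force: [0.1, -0.1, -0.7]
opening: 0.03
grip_force: 40.0
```

```bash
python3 -c "
from h import *
plan((.446,-.2395,.26,-8.9))"
```

```text
at [0.5779 0.2229 0.2639] yaw 5.06 t 19.45 F [ 0.1 -0.1 -0.7] open 0.03 39.99959170818329
   [1.91, -4.99, 0.02] 1.55
   [1.78, -5.04, 0.02] 1.55
   [1.64, -5.08, 0.02] 1.55
   [1.5, -5.13, 0.02] 1.55
   [1.36, -5.17, 0.02] 1.55
   [1.22, -5.2, 0.02] 1.55
   [1.08, -5.23, 0.02] 1.55
   [0.94, -5.26, 0.02] 1.55
   [0.8, -5.28, 0.02] 1.55
  -- n 9
```

drive_tool:
  commands:
    - [[1.2,-3.0,0],0,2.0]
    - [[1.8,-5.0,0],1.6,2.0]
    - [[1.6,-5.1,0],1.6,2.0]
    - [[1.5,-5.1,0],1.8,2.0]
    - [[1.4,-5.2,0],1.8,2.0]

```text
clock: 20.08
tool_pos: [0.5111, -0.0168, 0.2577]
orientation: [-0.049, -3.139, -0.001]
ft_force: [0.6, -0.1, -0.9]
opening: 0.0294
grip_force: 40.0
```

drive_tool:
  commands:
    - [[1.2,-5.2,0],1.8,2.0]
    - [[1.1,-5.2,0],1.8,2.0]
    - [[0.9,-5.3,0],1.8,2.0]
    - [[0.8,-5.0,0],1.8,2.0]
    - [[0.6,-2.2,0],0,2.0]

```text
clock: 20.7
tool_pos: [0.4457, -0.2417, 0.2574]
orientation: [-0.249, -3.129, -0.002]
ft_force: [-0.0, -0.2, -1.1]
opening: 0.0296
grip_force: 40.0
```

drive_tool:
  commands:
    - [[0,0,0],0,2.0]
    - [[0,0,0],0,2.0]

```text
clock: 20.95
tool_pos: [0.4472, -0.2385, 0.2585]
orientation: [-0.245, -3.131, -0.003]
ft_force: [0.7, 0.4, -1.8]
opening: 0.0299
grip_force: 40.0
```

```bash
python3 -c "
from h import *
plan((.446,-.2395,.2265,-8.9));X()"
```

```text
at [ 0.4472 -0.2385  0.2585] yaw -8.94 t 20.95 F [ 0.7  0.4 -1.8] open 0.0299 39.99972939491272
   [0.1, -0.12, 3.2] -0.04
  -- n 1
X -104.0 Y 1.1 mm
```

drive_tool:
  commands:
    - [[0,-0.1,3.2],0,2.0]
    - [[0,0,0],0,2.0]
    - [[-1.0,0,0],0,2.0]
    - [[-1.0,0,0],0,2.0]

```text
clock: 21.45
tool_pos: [0.4687, -0.2439, 0.2287]
orientation: [0.244, 3.13, -0.002]
ft_force: [0.3, -0.0, -1.2]
opening: 0.0295
grip_force: 40.0
```

drive_tool:
  commands:
    - [[-0.8,0,0],0,2.0]
    - [[-0.8,0,0],0,2.0]
    - [[-0.8,0,0],0,2.0]
    - [[-0.4,0,0],0,2.0]
    - [[0,0,0],0,2.0]

```text
clock: 22.08
tool_pos: [0.4948, -0.2481, 0.2273]
orientation: [-0.245, -3.132, -0.0]
ft_force: [-0.3, 0.6, -1.9]
opening: 0.0301
grip_force: 40.0
```

Run:
```python
from h import *
plan();X()
a=shot('side');b=shot('top')
f=lambda im,x,y,w,h,k:cv2.resize(im[y:y+h,x:x+w],None,fx=k,fy=k,interpolation=cv2.INTER_CUBIC)
cv2.imwrite('pics/m2.png',cv2.cvtColor(np.hstack([f(a,330,70,130,150,4),f(b,400,140,60,150,4)]),cv2.COLOR_RGB2BGR))
```

```text
at [ 0.4948 -0.2481  0.2273] yaw -8.94 t 22.07 F [-0.3  0.6 -1.9] open 0.0301 39.99971687793732
X -55.5 Y -1.0 mm
```

View pics/m2.png

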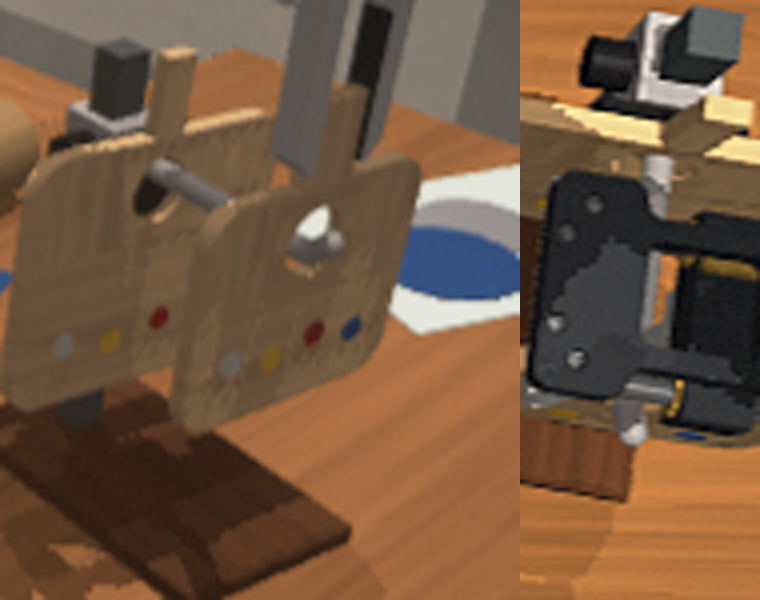

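The hook is through the medium's hole. That was my last picture, and I have now viewed 11, one over the limit, so the rest goes by numbers and force.

drive_tool:
  commands:
    - [[-1.5,0,0],0,2.0]
    - [[-1.5,0,0],0,2.0]
    - [[-1.5,0,0.6],0,2.0]
    - [[-1.5,0,0.5],0,2.0]
    - [[-1.0,0,0],0,2.0]

```text
clock: 22.8
tool_pos: [0.5646, -0.2589, 0.2152]
orientation: [-0.244, -3.13, -0.001]
ft_force: [-0.6, -0.3, -1.0]
opening: 0.0299
grip_force: 40.0
```

drive_tool:
  commands:
    - [[-0.6,0,0],0,2.0]
    - [[-0.4,0,0],0,2.0]
    - [[-0.3,0,0],0,2.0]
    - [[0,0,0],0,2.0]

```text
clock: 23.3
tool_pos: [0.5766, -0.261, 0.2166]
orientation: [0.245, 3.132, -0.0]
ft_force: [0.3, 0.2, -1.3]
opening: 0.0297
grip_force: 40.0
```

```bash
python3 -c "
from h import *
plan();X()"
```

```text
at [ 0.5766 -0.261   0.2166] yaw -8.95 t 23.3 F [ 0.3  0.2 -1.3] open 0.0297 39.99961495399475
X 27.3 Y -1.1 mm
```

drive_tool:
  commands:
    - [[-0.3,0,0],0,2.0]
    - [[-0.3,0,0],0,2.0]
    - [[-0.3,0,0],0,2.0]
    - [[-0.2,0,0],0,2.0]

```text
clock: 23.8
tool_pos: [0.5877, -0.2627, 0.2164]
orientation: [0.245, 3.132, 0.0]
ft_force: [-0.6, 0.0, -1.5]
opening: 0.0296
grip_force: 40.0
```

drive_tool:
  commands:
    - [[-0.2,0,0],0,2.0]
    - [[-0.1,0,0],0,2.0]
    - [[0,0,0],0,2.0]

```text
clock: 24.18
tool_pos: [0.5894, -0.263, 0.2162]
orientation: [-0.245, -3.13, -0.001]
ft_force: [-4.2, 0.6, -0.4]
opening: 0.0298
grip_force: 40.0
```

drive_tool:
  commands:
    - [[-0.2,0,0],0,2.0]
    - [[0,0,0],0,2.0]

```text
clock: 24.42
tool_pos: [0.5902, -0.2631, 0.2161]
orientation: [-0.245, -3.127, -0.001]
ft_force: [-6.4, 0.3, 0.8]
opening: 0.0299
grip_force: 40.0
```

drive_tool:
  commands:
    - [[0.3,0,0],0,2.0]
    - [[0,0,0.2],0,2.0]
    - [[0,0,0.2],0,2.0]
    - [[0,0,0.1],0,2.0]
    - [[0,0,0],0,2.0]

```text
clock: 25.05
tool_pos: [0.5894, -0.263, 0.2113]
orientation: [-0.245, -3.132, -0.0]
ft_force: [-3.6, 1.2, -0.0]
opening: 0.0297
grip_force: 40.0
```

drive_tool:
  commands:
    - [[0,0,0.1],0,2.0]
    - [[0,0,0],0,2.0]

```text
clock: 25.3
tool_pos: [0.5894, -0.263, 0.2104]
orientation: [-0.245, -3.132, -0.0]
ft_force: [-4.9, 1.7, 0.5]
opening: 0.0296
grip_force: 40.0
```

drive_tool:
  commands:
    - [[0,0,0],0,5.0]
    - [[0,0,0],0,5.0]
    - [[0,0,0],0,5.0]
    - [[0,0,-2.5],0,5.0]
    - [[0,0,-2.8],0,5.0]

```text
clock: 25.92
tool_pos: [0.5897, -0.2629, 0.2636]
orientation: [-0.245, -3.132, -0.001]
ft_force: [-0.4, 0.8, -0.0]
opening: 0.0502
grip_force: 0.0
```

drive_tool:
  commands:
    - [[2.5,0,-0.3],0,4.0]
    - [[0,0,0],0,4.0]
    - [[0,0,5.0],0,4.0]
    - [[0,0,5.0],0,4.0]
    - [[0,0,0],0,4.0]

```text
clock: 26.55
tool_pos: [0.5627, -0.2575, 0.162]
orientation: [-0.244, -3.124, -0.007]
ft_force: [0.7, 0.4, -0.0]
opening: 0.04
grip_force: 0.0
```

drive_tool:
  commands:
    - [[-0.5,0,0],0,4.0]
    - [[-0.3,0,0],0,4.0]
    - [[-0.1,0,0],0,4.0]
    - [[0,0,0],0,4.0]

```text
clock: 27.05
tool_pos: [0.5739, -0.2609, 0.1675]
orientation: [0.245, 3.131, -0.001]
ft_force: [-2.2, -0.5, 1.3]
opening: 0.0399
grip_force: 0.9
```

```bash
python3 -c "
from h import *
plan();X()"
```

```text
at [ 0.5739 -0.2609  0.1675] yaw -8.95 t 27.05 F [-2.2 -0.5  1.3] open 0.0399 0.9172613408009056
X 24.6 Y -1.4 mm
```

drive_tool:
  commands:
    - [[-0.2,0,0],0,4.0]
    - [[-0.1,0,0],0,4.0]
    - [[0,0,0],0,4.0]

```text
clock: 27.42
tool_pos: [0.575, -0.2609, 0.1666]
orientation: [-0.245, -3.129, -0.0]
ft_force: [-6.1, 0.1, 3.5]
opening: 0.04
grip_force: 2.9
```

drive_tool:
  commands:
    - [[-0.2,0,0],0,4.0]
    - [[0,0,0],0,4.0]

```text
clock: 27.68
tool_pos: [0.5756, -0.2609, 0.1663]
orientation: [-0.245, -3.126, -0.001]
ft_force: [-8.0, 1.0, 4.0]
opening: 0.0399
grip_force: 4.1
```

drive_tool:
  commands:
    - [[1.0,0,0],0,4.0]
    - [[1.5,0,0],0,4.0]
    - [[0,0,-6.0],0,4.0]
    - [[0,0,-5.0],0,9.4]
    - [[0,0,0],0,9.4]

```text
clock: 28.3
tool_pos: [0.5559, -0.2584, 0.2815]
orientation: [0.244, 3.122, -0.007]
ft_force: [-0.1, -0.2, -0.6]
opening: 0.0567
grip_force: 0.0
```

```bash
python3 -c "
from h import *
plan((.458,.197,.27,5),(.458,.197,.112,5));X()"
```

```text
at [ 0.5559 -0.2584  0.2815] yaw -8.94 t 28.3 F [-0.1 -0.2 -0.6] open 0.0567 0.0
   [1.86, 4.83, 0.09] -1.55
   [1.73, 4.88, 0.09] -1.55
   [1.6, 4.92, 0.09] -1.55
   [1.46, 4.97, 0.09] -1.55
   [1.33, 5.0, 0.09] -1.55
   [1.19, 5.04, 0.09] -1.55
   [1.06, 5.07, 0.09] -1.55
   [0.92, 5.09, 0.09] -1.55
   [0.78, 5.12, 0.09] -1.55
  -- n 9
   [0.05, 0.03, 5.27] -0.0
   [0.05, 0.03, 5.27] -0.0
   [0.05, 0.03, 5.27] -0.0
  -- n 3
X 6.4 Y -1.8 mm
```

drive_tool:
  commands:
    - [[1.9,4.8,0],-1.6,9.4]
    - [[1.7,4.9,0],-1.6,9.4]
    - [[1.6,4.9,0],-1.6,9.4]
    - [[1.5,5.0,0],-1.6,9.4]
    - [[1.3,5.0,0.2],-1.5,9.4]

```text
clock: 28.92
tool_pos: [0.4977, -0.0026, 0.2733]
orientation: [-0.028, -3.141, -0.001]
ft_force: [0.9, 0.3, 0.6]
opening: 0.0938
grip_force: 0.0
```

drive_tool:
  commands:
    - [[1.2,5.0,0.2],-1.5,9.4]
    - [[1.1,5.1,0.2],-1.5,9.4]
    - [[0.9,5.1,0.2],-1.5,9.4]
    - [[0.8,5.1,0.2],-1.5,9.4]
    - [[0,0,0],0,9.4]

```text
clock: 29.55
tool_pos: [0.4526, 0.2006, 0.2651]
orientation: [0.144, -3.136, -0.002]
ft_force: [0.8, -1.1, -0.5]
opening: 0.0939
grip_force: 0.0
```

drive_tool:
  commands:
    - [[0,0,5.0],0,9.4]
    - [[0,0,4.5],0,9.4]
    - [[0,0,0],0,9.4]
    - [[0,0,0],0,9.4]
    - [[0,0,0],0,9.4]

```text
clock: 30.18
tool_pos: [0.4562, 0.1978, 0.1735]
orientation: [-0.135, 3.135, 0.001]
ft_force: [-1.2, 0.2, 0.2]
opening: 0.0936
grip_force: 0.0
```

Run:
```python
from h import *
plan((.458,.197,.112,5))
```

```text
at [0.4562 0.1978 0.1735] yaw 4.92 t 30.18 F [-1.2  0.2  0.2] open 0.0936 0.0
   [-0.07, -0.05, 3.07] -0.04
   [-0.07, -0.05, 3.07] -0.04
  -- n 2
```

drive_tool:
  commands:
    - [[-0.1,0,3.0],0,9.4]
    - [[0,0,2.9],0,7.5]
    - [[0,0,0.1],0,7.0]
    - [[0,0,0],0,7.0]
    - [[0,0,0],0,7.0]

```text
clock: 30.8
tool_pos: [0.4569, 0.1982, 0.1131]
orientation: [-0.136, 3.135, 0.001]
ft_force: [-1.2, 0.8, 0.1]
opening: 0.0699
grip_force: 0.0
```

drive_tool:
  commands:
    - [[0,0,0],0,3.0]
    - [[0,0,0],0,3.0]
    - [[0,0,0],0,3.0]
    - [[0,0,0],0,3.0]
    - [[0,0,0],0,3.0]
  force: 40

```text
clock: 31.42
tool_pos: [0.4557, 0.1979, 0.1116]
orientation: [-0.136, 3.138, 0.0]
ft_force: [0.1, -0.2, 1.4]
opening: 0.0419
grip_force: 40.0
```

drive_tool:
  commands:
    - [[0,0,-3.0],0,3.0]
    - [[0,0,-5.0],0,3.0]
    - [[0,0,-5.0],0,3.0]
    - [[0,0,-1.8],0,3.0]
    - [[0,0,0],0,3.0]

```text
clock: 32.05
tool_pos: [0.4563, 0.1981, 0.2606]
orientation: [-0.136, 3.136, 0.001]
ft_force: [1.0, -0.0, -0.7]
opening: 0.0413
grip_force: 40.0
```

```bash
python3 -c "
from h import *
plan((.446,-.2395,.26,-8.9))"
```

```text
at [0.4563 0.1981 0.2606] yaw 4.95 t 32.05 F [ 1.  -0.  -0.7] open 0.0413 39.9993234872818
   [0.6, -5.44, 0.0] 1.73
   [0.44, -5.45, 0.0] 1.73
   [0.27, -5.46, 0.0] 1.73
   [0.11, -5.47, 0.0] 1.73
   [-0.06, -5.47, 0.0] 1.73
   [-0.22, -5.47, 0.0] 1.73
   [-0.39, -5.46, 0.0] 1.73
   [-0.55, -5.44, 0.0] 1.73
  -- n 8
```

drive_tool:
  commands:
    - [[0.4,-3.0,0],0,3.0]
    - [[0.6,-5.4,0],1.8,3.0]
    - [[0.4,-5.5,0],1.8,3.0]
    - [[0.3,-5.5,0],2.0,3.0]
    - [[0.1,-5.5,0],2.0,3.0]

```text
clock: 32.67
tool_pos: [0.4473, -0.0532, 0.2576]
orientation: [-0.074, -3.138, -0.001]
ft_force: [0.5, -0.3, -0.5]
opening: 0.0416
grip_force: 40.0
```

drive_tool:
  commands:
    - [[-0.1,-5.5,0],2.0,3.0]
    - [[-0.2,-5.5,0],2.0,3.0]
    - [[-0.4,-5.4,0],2.2,3.0]
    - [[-0.3,-2.5,0],0,3.0]
    - [[0,0,0],0,3.0]

```text
clock: 33.3
tool_pos: [0.4405, -0.2422, 0.2572]
orientation: [-0.247, -3.128, -0.003]
ft_force: [-0.3, -0.4, -1.2]
opening: 0.0417
grip_force: 40.0
```

drive_tool:
  commands:
    - [[0,0,0],0,3.0]
    - [[0,0,0],0,3.0]

```text
clock: 33.55
tool_pos: [0.4413, -0.2397, 0.2591]
orientation: [-0.24, -3.132, -0.002]
ft_force: [-0.0, 0.6, 0.1]
opening: 0.0415
grip_force: 40.0
```

Run:
```python
from h import *
plan((.446,-.2395,.2266,-8.9));X()
a=shot('side');m=mark_of('small_mid','side');p=observe()['tool_pos']
w=np.radians(-8.9);n=np.array([np.cos(w),np.sin(w),0])
print(m[:1],'expected',proj('side',p-[0,0,.035]))
```

```text
at [ 0.4413 -0.2397  0.2591] yaw -8.76 t 33.55 F [-0.   0.6  0.1] open 0.0415 39.999353885650635
   [-0.46, 0.09, 3.25] 0.14
  -- n 1
X -109.7 Y -1.0 mm
[{'at': [430.2, 120.0], 'conf': 0.59}] expected [433.3646948  122.96696124]
```

drive_tool:
  commands:
    - [[-0.4,0.1,3.2],0.1,3.0]
    - [[0,0,0],0,3.0]
    - [[-1.0,0,0],0,3.0]
    - [[-1.0,0,0],0,3.0]

```text
clock: 34.15
tool_pos: [0.4668, -0.2443, 0.2288]
orientation: [0.245, 3.13, -0.002]
ft_force: [0.2, -0.7, -0.5]
opening: 0.0415
grip_force: 40.0
```

drive_tool:
  commands:
    - [[-0.8,0,0],0,3.0]
    - [[-0.8,0,0],0,3.0]
    - [[-0.8,0,0],0,3.0]
    - [[-0.5,0,0],0,3.0]
    - [[0,0,0],0,3.0]

```text
clock: 34.78
tool_pos: [0.4942, -0.2484, 0.2273]
orientation: [-0.245, -3.132, -0.0]
ft_force: [-1.2, -0.6, -0.8]
opening: 0.0412
grip_force: 40.0
```

drive_tool:
  commands:
    - [[-1.2,0,0],0,3.0]
    - [[-1.3,0,0],0,3.0]
    - [[-1.2,0,0.6],0,3.0]
    - [[-1.2,0,0.5],0,3.0]
    - [[0,0,0],0,3.0]

```text
clock: 35.4
tool_pos: [0.5429, -0.2559, 0.2152]
orientation: [-0.244, -3.131, -0.001]
ft_force: [-0.3, 0.2, 0.1]
opening: 0.0417
grip_force: 40.0
```

Run:
```python
from h import *
plan();X()
```

```text
at [ 0.5429 -0.2559  0.2152] yaw -8.92 t 35.4 F [-0.3  0.2  0.1] open 0.0417 39.9992036819458
X -6.8 Y -1.2 mm
```

drive_tool:
  commands:
    - [[-1.0,0,0],0,3.0]
    - [[-0.8,0,0],0,3.0]
    - [[-0.6,0,0],0,3.0]
    - [[-0.3,0,0],0,3.0]
    - [[0,0,0],0,3.0]

```text
clock: 36.02
tool_pos: [0.5691, -0.2602, 0.2164]
orientation: [-0.245, -3.132, -0.0]
ft_force: [-0.9, -0.2, -1.2]
opening: 0.042
grip_force: 40.0
```

drive_tool:
  commands:
    - [[-0.3,0,0],0,3.0]
    - [[-0.2,0,0],0,3.0]
    - [[-0.2,0,0],0,3.0]
    - [[0,0,0],0,3.0]

```text
clock: 36.52
tool_pos: [0.576, -0.2612, 0.2164]
orientation: [-0.245, -3.132, -0.0]
ft_force: [0.5, -0.1, -1.0]
opening: 0.0417
grip_force: 40.0
```

drive_tool:
  commands:
    - [[-0.2,0,0],0,3.0]
    - [[-0.1,0,0],0,3.0]
    - [[0,0,0],0,3.0]

```text
clock: 36.9
tool_pos: [0.5776, -0.2615, 0.2162]
orientation: [-0.245, -3.129, -0.001]
ft_force: [-4.0, 0.6, -1.1]
opening: 0.0417
grip_force: 40.0
```

drive_tool:
  commands:
    - [[-0.2,0,0],0,3.0]
    - [[0,0,0],0,3.0]

```text
clock: 37.15
tool_pos: [0.5785, -0.2616, 0.216]
orientation: [-0.244, -3.127, -0.001]
ft_force: [-6.7, 0.5, 0.7]
opening: 0.0415
grip_force: 40.0
```

drive_tool:
  commands:
    - [[0.3,0,0.2],0,3.0]
    - [[0,0,0.2],0,3.0]
    - [[0,0,0.1],0,3.0]
    - [[0,0,0.1],0,3.0]
    - [[0,0,0],0,3.0]

```text
clock: 37.78
tool_pos: [0.5777, -0.2614, 0.2104]
orientation: [-0.245, -3.132, -0.001]
ft_force: [-5.4, 1.4, 2.0]
opening: 0.0414
grip_force: 40.0
```

drive_tool:
  commands:
    - [[0,0,0],0,6.2]
    - [[0,0,0],0,6.2]
    - [[0,0,0],0,6.2]
    - [[0,0,-2.5],0,6.2]
    - [[0,0,-2.8],0,6.2]

```text
clock: 38.4
tool_pos: [0.5782, -0.2616, 0.2636]
orientation: [-0.245, -3.132, -0.001]
ft_force: [0.5, -0.1, 0.1]
opening: 0.062
grip_force: 0.0
```

drive_tool:
  commands:
    - [[2.4,0,-0.3],0,4.0]
    - [[0,0,0],0,4.0]
    - [[0,0,5.0],0,4.0]
    - [[0,0,5.0],0,4.0]
    - [[0,0,0],0,4.0]

```text
clock: 39.02
tool_pos: [0.5522, -0.2562, 0.1621]
orientation: [-0.245, -3.124, -0.007]
ft_force: [-1.4, 0.1, 1.1]
opening: 0.04
grip_force: 0.0
```

drive_tool:
  commands:
    - [[-0.5,0,0],0,4.0]
    - [[-0.3,0,0],0,4.0]
    - [[-0.2,0,0],0,4.0]
    - [[0,0,0],0,4.0]

```text
clock: 39.52
tool_pos: [0.5641, -0.2597, 0.1674]
orientation: [0.245, 3.131, -0.001]
ft_force: [-2.0, 0.3, 0.7]
opening: 0.04
grip_force: 1.1
```

```bash
python3 -c "
from h import *
plan();X()"
```

```text
at [ 0.5641 -0.2597  0.1674] yaw -8.95 t 39.52 F [-2.   0.3  0.7] open 0.04 1.1490835723816417
X 14.7 Y -1.7 mm
```

drive_tool:
  commands:
    - [[-0.3,0,0],0,4.0]
    - [[-0.2,0,0],0,4.0]
    - [[0,0,0],0,4.0]

```text
clock: 39.9
tool_pos: [0.5659, -0.2599, 0.1666]
orientation: [-0.245, -3.126, -0.001]
ft_force: [-8.0, -0.4, 4.1]
opening: 0.0401
grip_force: 4.4
```

drive_tool:
  commands:
    - [[-0.2,0,0],0,4.0]
    - [[0,0,0],0,4.0]
    - [[0,0,0],0,4.0]

```text
clock: 40.28
tool_pos: [0.5666, -0.26, 0.1665]
orientation: [-0.245, -3.123, -0.001]
ft_force: [-11.0, 0.4, 5.8]
opening: 0.0401
grip_force: 5.6
```

```bash
python3 -c "
from h import *
plan();X()"
```

```text
at [ 0.5666 -0.26    0.1665] yaw -8.97 t 40.27 F [-11.    0.4   5.8] open 0.0401 5.592354656182579
X 17.2 Y -1.6 mm
```

drive_tool:
  commands:
    - [[0.5,0,0],0,4.0]
    - [[1.0,0,0],0,4.0]
    - [[1.5,0,0],0,4.0]
    - [[0,0,-5.0],0,4.0]
    - [[0,0,-6.0],0,4.0]

```text
clock: 40.9
tool_pos: [0.5402, -0.2551, 0.2763]
orientation: [-0.245, -3.13, -0.003]
ft_force: [1.3, -0.4, -0.3]
opening: 0.0401
grip_force: 0.0
```

drive_tool:
  commands:
    - [[5.0,4.0,-1.0],0,4.0]
    - [[5.0,4.0,0],0,4.0]
    - [[5.0,4.0,0],0,4.0]
    - [[5.0,4.0,0],0,4.0]
    - [[0,0,0],0,4.0]

```text
clock: 41.52
tool_pos: [0.37, -0.0689, 0.2865]
orientation: [0.24, 3.131, 0.001]
ft_force: [0.6, 0.5, -1.1]
opening: 0.0397
grip_force: 0.0
```

Run:
```python
from h import *
plan()
w=np.radians(-8.9);n=np.array([np.cos(w),np.sin(w),0]);e=np.array([-n[1],n[0],0]);o0=np.array([.5498,-.2557,0])
for c in('side','top'):
    shot(c)
    for k,x,h in(('large_mid',.052,.1495),('medium_mid',.042,.162),('small_mid',.032,.1745),('jar',0,0),('pot',0,0),('knife',0,0)):
        m=mark_of(k,c);E=proj(c,o0+n*x+[0,0,h]) if h else ''
        print(c,k,[(np.round(q['at'],1).tolist(),round(q['conf'],2)) for q in m[:2]],E)
```

```text
at [ 0.37   -0.0689  0.2865] yaw -8.78 t 41.52 F [ 0.6  0.5 -1.1] open 0.0397 0.0
side large_mid [([368.0, 125.1], 0.93), ([205.0, 312.8], 0.31)] [366.05703356 125.88319587]
side medium_mid [([368.2, 120.5], 0.64)] [370.0302909  122.33714133]
side small_mid [([372.7, 120.2], 0.87)] [374.13721851 118.67178867]
side jar [([372.3, 119.5], 0.72), ([265.5, 228.5], 0.61)] 
side pot [([226.4, 199.6], 0.55)] 
side knife [([371.9, 295.6], 0.64)] 
top large_mid [] [428.38760653 180.82259863]
top medium_mid [([184.5, 234.9], 0.67), ([283.8, 137.4], 0.53)] [430.13346556 184.50058262]
top small_mid [([434.5, 194.4], 0.63)] [431.95196741 188.33160253]
top jar [([279.6, 187.6], 0.55)] 
top pot [([283.0, 138.0], 0.82)] 
top knife []
```

```bash
python3 -c "
from bench import *
print(job_done())"
```

```text
the job is handed in; nothing more can be done
None
```

The three palettes hang on the hook in order (large, medium, small), each pushed back to a firm stop at 11 N or less, and by the last marks the jar, pot and knife had not moved. I handed it in at about 42 s, but I viewed 11 pictures against the limit of 10 and checked the final state only by network marks and contact forces.

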